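Refit the selector lever on the fume-extraction damper

TASK

The selector lever has come off the fume-extraction damper. Put it back on the splined spindle: feel for the rotation where the teeth mesh, let it go fully home on the collar, then turn the lever anticlockwise (seen from above) until the spindle is up against its open stop, and let go. Be gentle: the teeth must never bear on each other or on the collar with more than 30 N in all, pressing or turning, and leave the dish, the loupe and the brush where they are.

Things in the scene. Friction and masses are not known exactly. Their poses are not given: they have to be found in the camera images.
- lever_hub (a point): The loose aluminium selector lever, 28 mm tall, about 0.2 kg, lying flat. The point is the hub's centre: on the bore axis, 14 mm above the underside. z is up along the bore, x points along the arm to the knob. The hub is 44 mm in diameter with two flats, 46 mm apart (facing +y and -y), 34 mm long, full height, to grip. The arm is 16 mm wide, 12 mm high, flush with the underside.
- lever_bore (a point): On the lever's bore axis at its underside, axes as lever_hub. The through bore has four inner teeth over its full height, 4 mm wide, their tips on an 11 mm radius and their roots on 15.5 mm, at 45, 135, 225 and 315 degrees from the arm.
- lever_knob (a point): The red upright knob at the arm's end: 20 mm diameter, from 12 to 39 mm above the lever's underside, 105 mm from the bore axis. The point is 26 mm above the underside, on the knob's axis.
- damper: The fixed grey damper box on the worktop, 130x110 mm, its deck 60 mm high, with a round duct stub towards its +x side. Origin: centre of its underside, right below the spindle; z up.
- spindle_tip (a point): Top of the damper's fixed-height, vertical splined spindle, on its axis, 99 mm above the worktop. The top 11 mm are a smooth round pilot of 19 mm diameter, coned to 10 mm in the last 4.5 mm.
- spline_top (a point): On the spindle's axis, 88 mm above the worktop, where the four splines begin (10.8 mm wide, out to 14 mm radius, 90 degrees apart), running down to the collar. Play when meshed: 1.5 mm radially, about 0.08 rad either way. The splines' angle is not given, differs each time and bears no relation to pointer or box: feel or see it. Any of the four meshing positions will do.
- spindle_seat (a point): On the spindle's axis, on top of its collar (50 mm diameter), 70 mm above the worktop: the lever's underside rests here when it is fully home (lever_hub 14 mm above this point).
- spindle (a joint): Angle of the spindle with its orange pointer: 0 at the red closed stop, 1.2 rad at the green open stop, growing anticlockwise seen from above. A friction of about 0.1 N m holds it where it is; splines, collar and pointer turn together. The teeth bear at about 12.5 mm radius, so a twist of 0.3 N m (3 N at the knob) loads them with about 25 N; the stop is hard.
- petri: A round glass dish, 64 mm diameter, 17 mm high. Origin: centre of its underside. A bystander.
- loupe: A small folding loupe, 27x42x13 mm. Origin: centre of its underside. A bystander.
- brush: A thin brush, 157 mm long along its y, 10 mm thick. Origin: centre of its underside. A bystander.

How it is judged (in metres and radians):
On the way, in this order (a step that is already met when the one before it is completed fails the run):
1. the lever is meshed on the spindle and fully home on the collar (horizontal distance between lever_hub and spindle_seat below 0.003 m and z of lever_hub in the frame of spindle_seat below 0.0165 m and angle between lever_hub's own z axis and vertical below 0.08 rad), for 0.2 s.
2. the spindle has been turned to its open stop (value of joint spindle above 1.12 rad), for 0.2 s.
At the end, for the whole second after the job is handed in: The lever is on the spindle, upright (within 0.08 rad), centred within 3 mm and home on the collar within 2.5 mm; the spindle is at its open stop (above 1.12 of 1.2 rad) and at rest (all of step 1 and value of joint spindle above 1.12 rad and velocity of joint spindle between -0.05 and 0.05 rad/s); the robot touches nothing.
It fails at once if the lever is pressed or twisted against the damper with more than 30 N (contact force between lever and damper above 30 N).
It fails at once if the dish, the loupe or the brush is moved more than 2 cm (distance of any of petri, loupe, brush from where it was at the start of the episode above 0.02 m).
It also fails if it takes over 67 s, if anything falls off the work surface, if the arm or the gripper's body presses on something with over 40 N, if the wrist force passes 120 N, or if a joint passes its speed limit or range.

ROBOT

A 6-joint arm with a two-finger parallel gripper is mounted at the origin on a cart in front of the work surface, level with it; the furniture and walls round the work are solid. World frame = base frame: x ahead of the robot, y to its left, z up, the work surface at z = 0. Lengths are in mm, angles in rad, forces in N, time in s.
With the tool pointing down it reaches from about 400 to 925 mm from the base axis. Payload 12.5 kg.
Tool frame: the origin (TCP) lies on the centre line of the jaws, within the pads' length; the fingertips stand 8 mm ahead of it and the grasp point (between the pads) lies 11 mm behind it; z points along the fingers, x is the direction in which the jaws open and shut, and the axes are right-handed (so a half turn about z gives the same grasp; the last joint's range is limited). The gripper opens to 95 mm and grips with 3 to 60 N. Pads are 20 mm wide; open, the fingers measure 119 mm over their backs; the gripper's body (75 mm by 180 mm) begins 59 mm behind the grasp point.
Start: joints at [-1.316, 0.491, 1.559, -0, 1.092, -0.106], TCP at [220.663, -584.768, 222.661] pointing down, gripper open.
Joint ranges: [-3.1, 3.1], [-0.84, 2.19], [0.05, 2.79], [-1.13, 4.28], [0.06, 2.93], [-2.69, 2.69]. Speed limits (rad/s): [2.22, 2.22, 2.79, 3.14, 3.14, 3.14].

INTERFACE

Orientations are given as [roll, pitch, yaw] about the fixed x, y, z axes, in that order (R = Rz(yaw) Ry(pitch) Rx(roll)).
In Python, from cell import env gives the robot as it stands. The module is installed in compiled form; this text tells all that it offers.
- The arm moves only by the tool send_rows, never from a script. Its argument "moves" is a list that holds one entry, the list of rows, each a list of 6 numbers: the shift along the tool's x, y, z as a fraction of full scale, then the turn, a rotation vector about the tool's x, y, z as a fraction of full scale. A call has 1 to 12 rows; each row is the pose to reach, as a shift and turn from the pose commanded when the call began, along the tool's axes at that moment; what a row does not reach only later rows make up. Full scale, the value 1, is 0.3 m for a shift and 90 degrees for a turn. A row lasts 1/12 s, in which the tool goes at most 41.7 mm and 7.16 degrees, less where a joint would pass 70% of its speed; a pose out of reach is approached as far as the arm can. A call with a number of a shift or a turn outside -1 to 1 is refused whole. A call with a gripper value outside its range is refused whole. "grip" is the gripper's target within -1 to 1 (shut at 1, half-way at 0, fully open at -1), set as the call begins (left out, the last holds). The fingers move at their own pace and stop on an object; the grip force is fixed at half the most. Time passes only in rows, so rows that repeat a pose let the fingers close. It gives the time, the measured TCP pose, the force and the opening at its end, in the units of the state.
- env.state(): the state, without advancing time (a new reading comes with each control period).
- env.read_camera(name): name is "scene" or "top"; returns a dict with "image" (420x560x3 uint8, red, green, blue), "mtx" (3x3 intrinsics, pixels), "distortion" ([k1, k2, p1, p2, k3] as OpenCV has them; the pictures are not rectified), "T" (4x4, takes a point from camera to world coordinates). Camera axes: x right, y up, looking along -z (the intrinsics and any distortion apply to the point x, -y, -z); pixel columns grow to the right and rows downward; lengths in mm; the calibration is good to about 2 mm. A picture is of the moment at which its call begins. There is no depth.
- env.job_done(): hands the job in, once; it reports no verdict.
Trained networks look in the newest picture that a camera, given by its name, has taken for a name from the list of things; names that differ only in an ending like _2 or _b are one class to them, and where a whole thing is asked for, a point or a joint stands for the part that bears it (a point fixed in the world has none). Each returns a list of dicts, best first, with "confidence" (0 to 1); they miss things now and then, are a little off and sometimes report something else, mostly with a low value. They report only what shows in the picture. A call takes as long as a camera call.
- env.look_for(camera, thing): "xy" ([column, row] in pixels, amid what is visible of it).
- env.outline_of(camera, thing): "region" (420x560 bool, what is visible of it) and "xy" ([column, row] in pixels, amid what is visible of it).
The state is a dict: "t": time; "joints": joint angles; "qvel": joint speeds; "tau": joint torques, N m; "eef_pos": TCP position; "tcp_rot": TCP orientation; "ft_force": force on the tool from outside, world axes, zero at the start; "moment": the same for the moment, N m; "opening": opening from 0.0 (shut) to 1.0 (fully open).
Only numpy, scipy, OpenCV 4.12 (cv2) and the standard library are available. Lean on these libraries where they do the work, as an engineer would, in place of code of your own. Each camera call takes 0.05 s, during which the arm holds its last target. There are 200 camera calls.

## Working session

There is one attempt and no reset: what is moved stays moved. The work goes in short steps, Python scripts to look and compute and a tool call to move; the robot and the scene stay as the last step left them, time stands still between calls to the robot, and variables do not carry over. Pictures are saved under pics/ and viewed, about 8 in all and at most 12, crops included, and the job is handed in when it is done.

Besides the shell and the picture viewer there is one more tool, called after "Request:" by a JSON object that holds its "name" and its "arguments". send_rows: Moves the arm, as the interface text tells. Its arguments: {"type":"object","properties":{"moves":{"type":"array","items":{"type":"array","items":{"type":"array","items":{"type":"number"}}}},"grip":{"type":"number"}},"required":["moves"]}

```bash
mkdir -p pics; cat > h.py <<'E'
import numpy as np, cv2
from cell import env
def save(im,n,s=1,crop=None):
    if crop: im=im[crop[1]:crop[3],crop[0]:crop[2]]
    im=cv2.resize(im,None,fx=s,fy=s,interpolation=cv2.INTER_CUBIC)
    cv2.imwrite('pics/'+n,im[:,:,::-1])
def ray(c,uv):
    p=cv2.undistortPoints(np.array([[uv]],float),c['mtx'],np.array(c['distortion'],float))[0,0]
    T=np.array(c['T']); d=T[:3,:3]@np.array([p[0],-p[1],-1]); return T[:3,3],d
def atz(c,uv,z):
    o,d=ray(c,uv); return o+d*(z-o[2])/d[2]
def proj(c,P):
    T=np.array(c['T']); q=(np.array(P,float).reshape(-1,3)-T[:3,3])@T[:3,:3]; q=q*[1,-1,-1]
    return cv2.projectPoints(q,np.zeros(3),np.zeros(3),c['mtx'],np.array(c['distortion'],float))[0][:,0]
E
python3 - <<'E'
from h import *
for n in('top','scene'):
    c=env.read_camera(n); save(c['image'],n+'1.png',1.4); print(n,np.array(c['T']).round(2).tolist(),c['mtx'][0][0])
    for th,z in (('lever_hub',14),('lever_bore',28),('lever_knob',26),('damper',60),('spindle_tip',99),('spindle',75),('petri',8),('loupe',6),('brush',5)):
        for r in env.look_for(n,th)[:2]: print(th,np.round(r['xy'],1),round(r['confidence'],2),atz(c,r['xy'],z).round(1))
print(env.state())
E
```

```text
top [[0.01, 0.99, -0.13, 397.58], [-1.0, 0.01, -0.0, -152.68], [-0.0, 0.13, 0.99, 1073.21], [0.0, 0.0, 0.0, 1.0]] 544.7908644688998
lever_hub [356.2 248. ] 0.73 [ 482.8 -304.6   14. ]
lever_bore [352.8 249.6] 0.59 [ 478.5 -295.9   28. ]
lever_knob [352.4 253. ] 0.84 [ 472.1 -295.4   26. ]
damper [221.8 192.5] 0.57 [581.6 -44.3  60. ]
spindle_tip [221.3 188.9] 0.77 [581.2 -47.4  99. ]
spindle [226.1 187.2] 0.87 [589.  -53.7  75. ]
petri [312.7 152.3] 0.59 [ 675.  -219.4    8. ]
loupe [258.2 271. ] 0.8 [ 436.4 -113.5    6. ]
brush [222.  190.4] 0.69 [595.9 -38.8   5. ]
brush [198.1 281.4] 0.59 [414.5   4.1   5. ]
scene [[-0.57, 0.63, -0.53, -74.26], [-0.82, -0.43, 0.37, 300.76], [0.0, 0.64, 0.77, 1014.12], [0.0, 0.0, 0.0, 1.0]] 546.9262964271431
damper [244.8 239.2] 0.62 [556.5 -25.4  60. ]
spindle_tip [245.4 235.9] 0.72 [537.3 -17.6  99. ]
spindle [243.4 225.7] 0.93 [579.3 -36.9  75. ]
petri [286.5 181.7] 0.96 [ 683.5 -222.4    8. ]
petri [242.5 238.2] 0.59 [596.3 -40.3   8. ]
loupe [303.5 272.3] 0.72 [ 443.3 -102.3    6. ]
brush [268.9 308.5] 0.59 [411.9   8.8   5. ]
{'t': 1.0, 'joints': array([-1.31559839e+00,  4.90895932e-01,  1.55889657e+00,  3.71799122e-05,
        1.09170234e+00, -1.05560456e-01]), 'qvel': array([ 0.00035186,  0.0005972 , -0.00030643, -0.00164296, -0.00129197,
       -0.00280816]), 'tau': array([ 1.43494985e-03, -6.12467837e+01, -2.58430213e+01,  6.93222997e-02,
        4.45287314e-02,  6.07357578e-06]), 'eef_pos': array([ 220.67223121, -584.76660199,  222.66465498]), 'tcp_rot': array([-3.14157015e+00, -1.00747147e-04, -1.21005507e+00]), 'ft_force': array([-0.09626657, -0.29493693,  0.29016652]), 'moment': array([ 0.03333096,  0.01432958, -0.0205518 ]), 'opening': 0.9969847639204708}
```

View pics/top1.png

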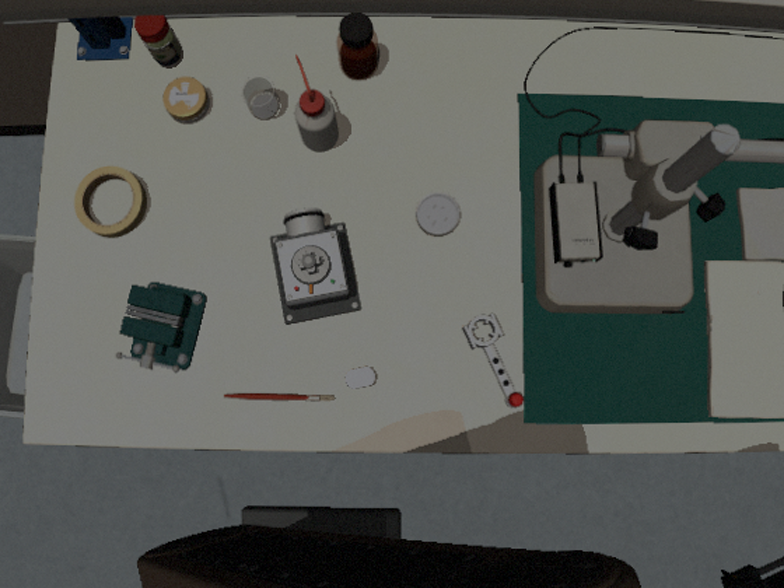

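View pics/scene1.png

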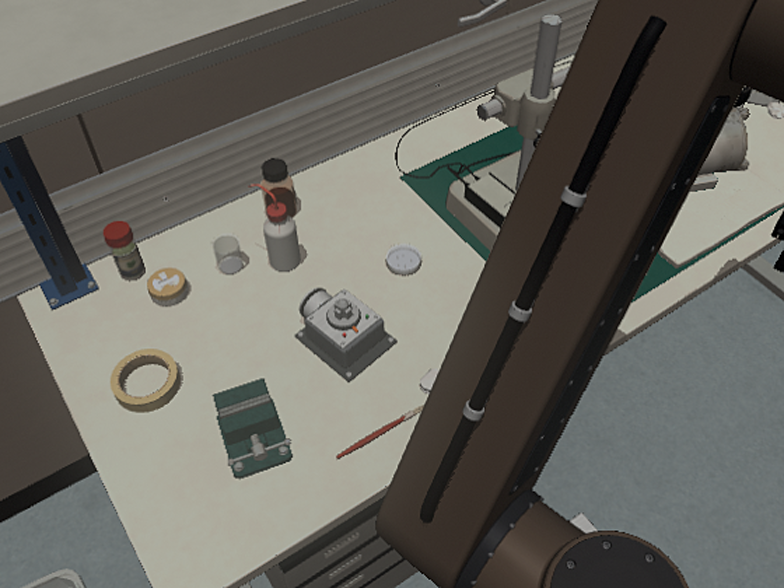

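The top view shows the lever with its hub at about (346,236) and knob at (368,285), the damper spindle at about (222,188), the petri dish at (313,153), the loupe at (258,270) and the brush at (200,283). Next I'll zoom in on the lever and the spindle.

```bash
python3 - <<'E'
from h import *
c=env.read_camera('top'); im=c['image']
a=cv2.resize(im[215:295,325:385],None,fx=7,fy=7,interpolation=cv2.INTER_CUBIC)
b=cv2.resize(im[160:216,196:248],None,fx=7.4,fy=10*0.74,interpolation=cv2.INTER_CUBIC)
H=max(a.shape[0],b.shape[0]); f=lambda x:np.pad(x,((0,H-x.shape[0]),(0,0),(0,0)))
o=np.hstack([f(a),f(b)])[:600,:800]; o=np.clip(o.astype(float)*1.2,0,255).astype(np.uint8); save(o,'z2.png')
for t in('lever_hub','lever_knob','spindle'):
    for r in env.outline_of('top',t)[:2]:
        m=r['region']; ys,xs=np.nonzero(m); print(t,round(r['confidence'],2),m.sum(),xs.min(),xs.max(),ys.min(),ys.max(),np.round(r['xy'],1))
# red knob
hsv=cv2.cvtColor(im,cv2.COLOR_RGB2HSV); 
m=((hsv[...,0]<8)|(hsv[...,0]>172))&(hsv[...,1]>140)&(hsv[...,2]>60)
m[:270]=0;m[:, :350]=0; m[:,390:]=0; m[300:]=0
ys,xs=np.nonzero(m); print('knob',xs.mean(),ys.mean(),len(xs),atz(c,[xs.mean(),ys.mean()],35))
E
```

```text
lever_hub 0.82 703 332 372 225 290 [355.7 253.3]
lever_knob 0.62 783 331 373 225 290 [351.4 250.7]
spindle 0.8 626 208 235 176 205 [225.7 186.4]
knob 368.07894736842104 285.07894736842104 76 [ 410.48299399 -324.02989424   35.        ]
```

View pics/z2.png

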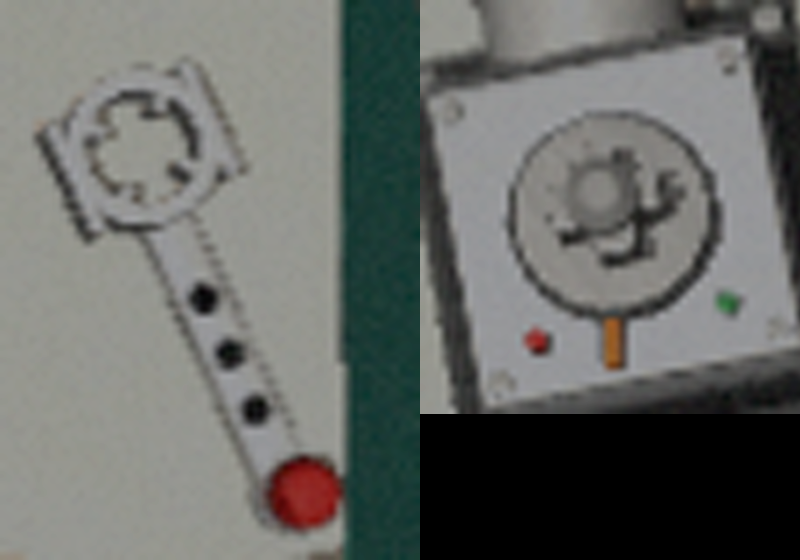

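The lever bore centre is at about px (345.7,236), with the arm pointing down and right to the red knob at (368,285). The collar centre is at about (222.4,188.8), the pilot at about (220.3,185.7), and the pointer hangs straight down, between the red and green marks. I'll compute poses and fit the spline angle.

```bash
python3 - <<'E'
from h import *
c=env.read_camera('top'); im=c['image']
print('bore',atz(c,[345.7,236],28),'knob',atz(c,[368.1,285.1],37))
print('collar',atz(c,[222.35,188.8],70),'tip',atz(c,[220.3,185.7],99))
g=cv2.cvtColor(im,cv2.COLOR_RGB2GRAY).astype(np.float32)
ax=(atz(c,[222.35,188.8],70)+atz(c,[220.3,185.7],99))[:2]/2
# sample at z=88 : polar profile, r 10.5..14 (spline tops bright, gaps dark)
for off in ((0,0),(2,0),(-2,0),(0,2),(0,-2)):
  best=[]
  for z,rr in ((88,(11,12,13)),):
    th=np.radians(np.arange(0,360,5)); v=0
    for r in rr:
        P=np.c_[ax[0]+off[0]+r*np.cos(th),ax[1]+off[1]+r*np.sin(th),0*th+z]; p=proj(c,P).astype(np.float32)
        v=v+cv2.remap(g,p[:,:1],p[:,1:],cv2.INTER_LINEAR)[:,0]/len(rr)
    f=v.reshape(4,18).mean(0); print(off,f.round(0).astype(int))
    if off==(0,0): print(v.reshape(4,18).round(0).astype(int))
s=12; x0,y0=205,172
big=cv2.resize(im[y0:y0+34,x0:x0+34],None,fx=s,fy=s,interpolation=cv2.INTER_CUBIC)
def poly(a):
    pts=[]
    for k in range(4):
        t=a+k*np.pi/2; R=np.array([[np.cos(t),-np.sin(t)],[np.sin(t),np.cos(t)]])
        pts+= [R@q for q in ([5.4,-5.4],[12.9,-5.4],[14,0],[12.9,5.4])]
    return np.c_[np.array(pts)+ax,np.full(16,88)]
out=[big]
b2=big.copy()
def dr(P,col):
    p=((proj(c,P)-[x0,y0]+.5)*s).astype(np.int32); cv2.polylines(b2,[p],True,col,1)
t=np.linspace(0,6.28,60)
dr(np.c_[ax[0]+25*np.cos(t),ax[1]+25*np.sin(t),0*t+70],(0,0,255)); dr(np.c_[ax[0]+5*np.cos(t),ax[1]+5*np.sin(t),0*t+99],(255,0,255))
dr(np.c_[ax[0]+9.5*np.cos(t),ax[1]+9.5*np.sin(t),0*t+88],(0,255,255))
dr(poly(0.0),(255,0,0))
save(np.clip(np.hstack([big,b2])*1.3,0,255).astype(np.uint8),'z3.png',0.95)
E
```

```text
bore [ 504.72927705 -282.29081064   28.        ] knob [ 410.41846297 -323.7399366    37.        ]
collar [586.85279651 -46.2737801   70.        ] tip [587.09241217 -45.45639763  99.        ]
(0, 0) [91 95 96 96 96 95 95 85 76 73 74 79 83 82 78 78 78 82]
[[ 84  97  97  95  92  91  91  92  91  86  86  91  96  99 100  99  99 101]
 [103 106 109 110 109 111 107  82  59  44  48  66  87  98  98 101 103  97]
 [ 91  93  96 101  99  86  79  54  46  55  67  74  67  59  46  45  51  69]
 [ 89  86  83  78  82  93 103 110 109 106  95  87  84  71  68  66  61  61]]
(2, 0) [ 97  98  98  99 102 103 100  93  89  83  76  72  71  74  80  88  95  95]
(-2, 0) [71 78 85 87 87 80 74 71 70 79 87 90 91 91 88 84 75 70]
(0, 2) [106 104 102 102 104 108 107  99  88  73  68  70  73  76  75  76  84  97]
(0, -2) [76 78 83 80 76 71 69 71 76 82 90 94 95 93 87 80 75 75]
```

View pics/z3.png

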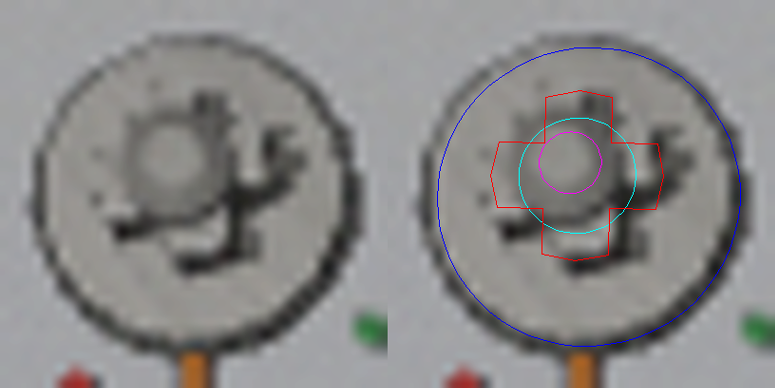

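```bash
cat >> h.py <<'E'
def go(x,y,z,yawdeg,p0=None):
    s=env.state(); p=np.array(s['eef_pos']) if p0 is None else np.array(p0[:3],float); psi=s['tcp_rot'][2] if p0 is None else np.radians(p0[3])
    d=np.array([x,y,z])-p; a=np.array([np.cos(psi),np.sin(psi),0]); b=np.array([np.sin(psi),-np.cos(psi),0])
    dy=(np.degrees(psi)-yawdeg+180)%360-180
    print('row',np.round([d@a/300,d@b/300,-d[2]/300,0,0,dy/90],4),'n',np.linalg.norm(d)/41.7)
def st():
    s=env.state(); print('t',round(s['t'],2),s['eef_pos'].round(1),np.degrees(s['tcp_rot'][2]).round(2),'F',s['ft_force'].round(1),'M',s['moment'].round(2),'op',round(s['opening'],3),'j6',s['joints'][5].round(2))
E
python3 - <<'E'
from h import *
st(); go(505.5,-282,110,-66.3)
E
```

```text
t 1.25 [ 220.7 -584.8  222.7] -69.33 F [-0.4  0.  -0.3] M [ 0.01 -0.08 -0.  ] op 0.997 j6 -0.11
row [-0.609  -1.2446  0.3755  0.      0.     -0.0336] n 10.32798792283477
```

Request:
{"name": "send_rows", "arguments": {"moves": [[[-0.4, -0.9, 0.15, 0, 0, -0.034], [-0.4, -0.9, 0.15, 0, 0, -0.034], [-0.4, -0.9, 0.15, 0, 0, -0.034], [-0.4, -0.9, 0.15, 0, 0, -0.034], [-0.4, -0.9, 0.15, 0, 0, -0.034], [-0.4, -0.9, 0.15, 0, 0, -0.034], [-0.4, -0.9, 0.15, 0, 0, -0.034], [-0.4, -0.9, 0.15, 0, 0, -0.034], [-0.4, -0.9, 0.15, 0, 0, -0.034], [-0.4, -0.9, 0.15, 0, 0, -0.034]]], "grip": -1}}

```text
t: 2.08
eef_pos: [430.9, -377.3, 177.7]
tcp_rot: [3.141, -0.0, -1.155]
ft_force: [-0.3, -0.6, 0.4]
opening: 0.999
```

```bash
python3 -c "
from h import *
st(); go(505.5,-282,100,-66.3)"
```

```text
t 2.08 [ 430.9 -377.3  177.7] -66.2 F [-0.3 -0.6  0.4] M [-0.01  0.06 -0.03] op 0.999 j6 0.32
row [-0.1904 -0.3556  0.2591  0.      0.      0.0011] n 3.4492051212767474
```

Request:
{"name": "send_rows", "arguments": {"moves": [[[-0.19, -0.355, 0.15, 0, 0, 0], [-0.19, -0.355, 0.2, 0, 0, 0], [-0.19, -0.355, 0.25, 0, 0, 0], [-0.19, -0.355, 0.26, 0, 0, 0], [-0.19, -0.355, 0.26, 0, 0, 0], [-0.19, -0.355, 0.26, 0, 0, 0], [-0.19, -0.355, 0.26, 0, 0, 0]]]}}

```text
t: 2.67
eef_pos: [505.0, -284.0, 100.6]
tcp_rot: [-3.141, -0.001, -1.158]
ft_force: [-0.1, -0.8, 0.1]
opening: 0.998
```

```bash
python3 -c "
from h import *
st(); go(505.5,-282,13,-66.3)
c=env.read_camera('top'); save(c['image'],'t4.png',6,(300,195,400,295))"
```

```text
t 2.67 [ 505.  -284.   100.6] -66.36 F [-0.1 -0.8  0.1] M [ 0.   -0.03  0.07] op 0.998 j6 0.53
row [-0.0056 -0.0042  0.292   0.      0.     -0.0007] n 2.1010230614077408
```

View pics/t4.png

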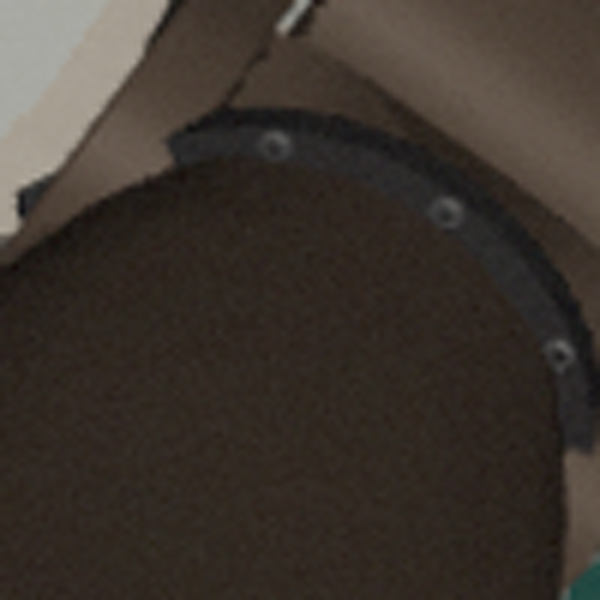

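The arm hides the lever from the top camera. Descending, slowing near the bottom.

Request:
{"name": "send_rows", "arguments": {"moves": [[[-0.006, -0.004, 0.1, 0, 0, 0], [-0.006, -0.004, 0.18, 0, 0, 0], [-0.006, -0.004, 0.22, 0, 0, 0], [-0.006, -0.004, 0.25, 0, 0, 0], [-0.006, -0.004, 0.27, 0, 0, 0], [-0.006, -0.004, 0.285, 0, 0, 0], [-0.006, -0.004, 0.291, 0, 0, 0], [-0.006, -0.004, 0.291, 0, 0, 0], [-0.006, -0.004, 0.291, 0, 0, 0]]]}}

```text
t: 3.47
eef_pos: [506.1, -280.2, 12.9]
tcp_rot: [-3.141, -0.001, -1.157]
ft_force: [0.3, -0.4, 0.2]
opening: 0.998
```

```bash
python3 -c "
from h import *
st()"
```

```text
t 3.47 [ 506.1 -280.2   12.9] -66.26 F [ 0.3 -0.4  0.2] M [ 0.01 -0.01  0.01] op 0.998 j6 0.54
```

Request:
{"name": "send_rows", "arguments": {"moves": [[[0.004, 0.004, 0, 0, 0, 0], [0.004, 0.004, 0, 0, 0, 0], [0.004, 0.004, 0, 0, 0, 0]]]}}

```text
t: 3.72
eef_pos: [505.3, -281.8, 12.7]
tcp_rot: [-3.141, -0.001, -1.157]
ft_force: [0.8, -0.4, -0.2]
opening: 0.998
```

Request:
{"name": "send_rows", "arguments": {"moves": [[[0, 0, 0, 0, 0, 0], [0, 0, 0, 0, 0, 0], [0, 0, 0, 0, 0, 0], [0, 0, 0, 0, 0, 0], [0, 0, 0, 0, 0, 0], [0, 0, 0, 0, 0, 0], [0, 0, 0, 0, 0, 0], [0, 0, 0, 0, 0, 0], [0, 0, 0, 0, 0, 0], [0, 0, 0, 0, 0, 0]]], "grip": 1}}

```text
t: 4.55
eef_pos: [505.2, -281.5, 12.3]
tcp_rot: [3.142, 0.0, -1.157]
ft_force: [-0.3, 0.4, -0.1]
opening: 0.477
```

```bash
python3 -c "
from h import *
st()"
```

```text
t 4.55 [ 505.2 -281.5   12.3] -66.27 F [-0.3  0.4 -0.1] M [ 0.05  0.02 -0.01] op 0.477 j6 0.53
```

Request:
{"name": "send_rows", "arguments": {"moves": [[[0, 0, -0.05, 0, 0, 0], [0, 0, -0.15, 0, 0, 0], [0, 0, -0.25, 0, 0, 0], [0, 0, -0.35, 0, 0, 0], [0, 0, -0.43, 0, 0, 0], [0, 0, -0.43, 0, 0, 0], [0, 0, -0.43, 0, 0, 0], [0, 0, -0.43, 0, 0, 0]]]}}

```text
t: 5.22
eef_pos: [504.8, -281.3, 140.3]
tcp_rot: [3.141, 0.001, -1.157]
ft_force: [-0.3, -1.0, -1.9]
opening: 0.484
```

```bash
python3 -c "
from h import *
st(); go(587.3,-45,142,-78)"
```

```text
t 5.22 [ 504.8 -281.3  140.3] -66.27 F [-0.3 -1.  -1.9] M [-0.   -0.01  0.03] op 0.484 j6 0.53
row [-0.6102 -0.5689 -0.0056  0.      0.      0.1304] n 6.00177683228035
```

Request:
{"name": "send_rows", "arguments": {"moves": [[[-0.1, -0.1, 0, 0, 0, 0.02], [-0.2, -0.2, 0, 0, 0, 0.05], [-0.3, -0.3, 0, 0, 0, 0.08], [-0.4, -0.4, 0, 0, 0, 0.11], [-0.5, -0.5, 0, 0, 0, 0.13], [-0.58, -0.55, 0, 0, 0, 0.13], [-0.61, -0.569, 0, 0, 0, 0.13], [-0.61, -0.569, 0, 0, 0, 0.13], [-0.61, -0.569, 0, 0, 0, 0.13], [-0.61, -0.569, 0, 0, 0, 0.13]]]}}

```text
t: 6.05
eef_pos: [587.4, -46.4, 140.4]
tcp_rot: [3.14, 0.0, -1.361]
ft_force: [0.2, -0.5, -2.0]
opening: 0.482
```

```bash
python3 - <<'E'
from h import *
st(); go(587.3,-45,142,-78)
c=env.read_camera('scene'); im=np.clip(c['image']*1.3,0,255).astype(np.uint8)
p=proj(c,[587.3,-45,120])[0]; print(p)
x,y=p.astype(int); 
for r in env.look_for('scene','lever_knob')[:1]: print(r)
save(im,'s5.png',5,(x-75,y-50,x+75,y+65))
E
```

```text
t 6.05 [587.4 -46.4 140.4] -78.0 F [ 0.2 -0.5 -2. ] M [-0.02 -0.    0.03] op 0.482 j6 1.17
row [-0.0047 -0.0007 -0.0052  0.      0.     -0.0001] n 0.05056639963735471
[243.41778785 208.53373312]
```

View pics/s5.png

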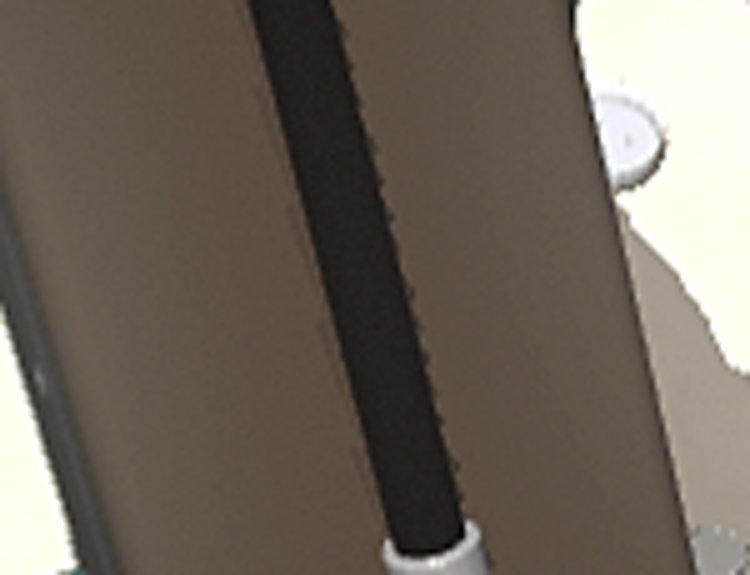

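The arm blocks the scene camera too, so I'll work by force feel. First I'll centre, then descend to just above the tip.

Request:
{"name": "send_rows", "arguments": {"moves": [[[-0.004, -0.001, 0.03, 0, 0, 0], [-0.004, -0.001, 0.06, 0, 0, 0], [-0.004, -0.001, 0.08, 0, 0, 0], [-0.004, -0.001, 0.088, 0, 0, 0], [-0.004, -0.001, 0.088, 0, 0, 0], [-0.004, -0.001, 0.088, 0, 0, 0]]]}}

```text
t: 6.65
eef_pos: [587.9, -44.2, 114.7]
tcp_rot: [3.141, 0.0, -1.361]
ft_force: [0.2, 0.0, -1.0]
opening: 0.485
```

```bash
python3 -c "
from h import *
st(); go(587.3,-45,107,-78)"
```

```text
t 6.65 [587.9 -44.2 114.7] -77.97 F [ 0.2  0.  -1. ] M [-0.01 -0.01 -0.06] op 0.485 j6 1.17
row [0.0022 0.0025 0.0257 0.     0.     0.0003] n 0.1863613749769977
```

Request:
{"name": "send_rows", "arguments": {"moves": [[[0.002, 0.002, 0.004, 0, 0, 0], [0.002, 0.002, 0.008, 0, 0, 0], [0.002, 0.002, 0.012, 0, 0, 0], [0.002, 0.002, 0.016, 0, 0, 0], [0.002, 0.002, 0.02, 0, 0, 0], [0.002, 0.002, 0.024, 0, 0, 0], [0.002, 0.002, 0.024, 0, 0, 0]]]}}

```text
t: 7.23
eef_pos: [587.4, -44.8, 107.5]
tcp_rot: [3.141, 0.0, -1.361]
ft_force: [-0.2, 0.5, -1.0]
opening: 0.483
```

```bash
python3 -c "
from h import *
st()"
```

```text
t 7.23 [587.4 -44.8 107.5] -77.97 F [-0.2  0.5 -1. ] M [-0.04  0.03  0.  ] op 0.483 j6 1.17
```

Request:
{"name": "send_rows", "arguments": {"moves": [[[0, 0, 0.003, 0, 0, 0], [0, 0, 0.006, 0, 0, 0], [0, 0, 0.009, 0, 0, 0], [0, 0, 0.012, 0, 0, 0], [0, 0, 0.015, 0, 0, 0], [0, 0, 0.017, 0, 0, 0], [0, 0, 0.017, 0, 0, 0]]]}}

```text
t: 7.82
eef_pos: [587.4, -44.8, 102.5]
tcp_rot: [3.141, -0.0, -1.361]
ft_force: [1.2, -1.1, -3.1]
opening: 0.484
```

```bash
python3 -c "
from h import *
st()"
```

```text
t 7.82 [587.4 -44.8 102.5] -77.97 F [ 1.2 -1.1 -3.1] M [ 0.04 -0.02 -0.03] op 0.484 j6 1.17
```

Request:
{"name": "send_rows", "arguments": {"moves": [[[0, 0, 0.002, 0, 0, 0], [0, 0, 0.004, 0, 0, 0], [0, 0, 0.006, 0, 0, 0], [0, 0, 0.007, 0, 0, 0], [0, 0, 0.007, 0, 0, 0]]]}}

```text
t: 8.23
eef_pos: [587.4, -44.9, 100.4]
tcp_rot: [3.142, -0.0, -1.361]
ft_force: [-0.4, 0.1, -1.6]
opening: 0.482
```

Request:
{"name": "send_rows", "arguments": {"moves": [[[0, 0, 0.001, 0, 0, 0], [0, 0, 0.002, 0, 0, 0], [0, 0, 0.003, 0, 0, 0], [0, 0, 0.003, 0, 0, 0]]]}}

```text
t: 8.57
eef_pos: [587.5, -44.8, 99.7]
tcp_rot: [-3.141, -0.0, -1.361]
ft_force: [-0.8, 0.4, -0.9]
opening: 0.481
```

```bash
python3 -c "
from h import *
st()"
```

```text
t 8.57 [587.5 -44.8  99.7] -77.97 F [-0.8  0.4 -0.9] M [0.1  0.   0.06] op 0.481 j6 1.17
```

Request:
{"name": "send_rows", "arguments": {"moves": [[[0, 0, 0.001, 0, 0, 0], [0, 0, 0.002, 0, 0, 0], [0, 0, 0.003, 0, 0, 0], [0, 0, 0.003, 0, 0, 0]]]}}

```text
t: 8.9
eef_pos: [587.4, -44.7, 98.6]
tcp_rot: [3.141, 0.0, -1.361]
ft_force: [-0.4, 2.3, -0.9]
opening: 0.484
```

```bash
python3 -c "
from h import *
st()"
```

```text
t 8.9 [587.4 -44.7  98.6] -77.97 F [-0.4  2.3 -0.9] M [0.36 0.05 0.03] op 0.484 j6 1.17
```

Request:
{"name": "send_rows", "arguments": {"moves": [[[-0.002, 0, 0, 0, 0, 0], [-0.002, 0, 0.001, 0, 0, 0], [-0.002, 0, 0.002, 0, 0, 0], [-0.002, 0, 0.002, 0, 0, 0]]]}}

```text
t: 9.23
eef_pos: [587.3, -44.3, 98.0]
tcp_rot: [3.141, -0.0, -1.361]
ft_force: [0.2, 1.2, -1.3]
opening: 0.483
```

```bash
python3 -c "
from h import *
st()"
```

```text
t 9.23 [587.3 -44.3  98. ] -77.97 F [ 0.2  1.2 -1.3] M [0.1  0.04 0.04] op 0.483 j6 1.17
```

Below the spline tops with almost no vertical force, so it seems meshed already. I'll continue in small steps.

Request:
{"name": "send_rows", "arguments": {"moves": [[[-0.001, 0, 0.001, 0, 0, 0], [-0.001, 0, 0.002, 0, 0, 0], [-0.001, 0, 0.003, 0, 0, 0], [-0.001, 0, 0.004, 0, 0, 0], [-0.001, 0, 0.005, 0, 0, 0], [-0.001, 0, 0.005, 0, 0, 0]]]}}

```text
t: 9.73
eef_pos: [587.2, -44.0, 96.5]
tcp_rot: [3.142, -0.0, -1.361]
ft_force: [0.5, -0.7, -1.3]
opening: 0.483
```

```bash
python3 -c "
from h import *
st()"
```

```text
t 9.73 [587.2 -44.   96.5] -77.97 F [ 0.5 -0.7 -1.3] M [ 0.05  0.02 -0.02] op 0.483 j6 1.17
```

Request:
{"name": "send_rows", "arguments": {"moves": [[[0, 0, 0.003, 0, 0, 0], [0, 0, 0.006, 0, 0, 0], [0, 0, 0.009, 0, 0, 0], [0, 0, 0.012, 0, 0, 0], [0, 0, 0.015, 0, 0, 0], [0, 0, 0.017, 0, 0, 0], [0, 0, 0.017, 0, 0, 0]]]}}

```text
t: 10.32
eef_pos: [587.2, -44.0, 91.3]
tcp_rot: [3.141, 0.0, -1.361]
ft_force: [-0.3, -0.6, -1.4]
opening: 0.483
```

```bash
python3 -c "
from h import *
st()"
```

```text
t 10.32 [587.2 -44.   91.3] -77.97 F [-0.3 -0.6 -1.4] M [ 0.01 -0.03  0.01] op 0.483 j6 1.17
```

Request:
{"name": "send_rows", "arguments": {"moves": [[[0, 0, 0.003, 0, 0, 0], [0, 0, 0.006, 0, 0, 0], [0, 0, 0.009, 0, 0, 0], [0, 0, 0.012, 0, 0, 0], [0, 0, 0.015, 0, 0, 0], [0, 0, 0.018, 0, 0, 0], [0, 0, 0.021, 0, 0, 0], [0, 0, 0.022, 0, 0, 0], [0, 0, 0.022, 0, 0, 0]]]}}

```text
t: 11.07
eef_pos: [587.2, -44.0, 84.8]
tcp_rot: [3.141, -0.0, -1.361]
ft_force: [-0.4, 0.5, -1.9]
opening: 0.481
```

```bash
python3 -c "
from h import *
st()"
```

```text
t 11.07 [587.2 -44.   84.8] -77.97 F [-0.4  0.5 -1.9] M [-0.    0.01  0.01] op 0.481 j6 1.17
```

Request:
{"name": "send_rows", "arguments": {"moves": [[[0, 0, 0.001, 0, 0, 0], [0, 0, 0.002, 0, 0, 0], [0, 0, 0.003, 0, 0, 0], [0, 0, 0.004, 0, 0, 0], [0, 0, 0.005, 0, 0, 0], [0, 0, 0.005, 0, 0, 0]]]}}

```text
t: 11.57
eef_pos: [587.2, -44.0, 83.4]
tcp_rot: [3.142, -0.0, -1.361]
ft_force: [-0.2, -0.3, -1.7]
opening: 0.482
```

Request:
{"name": "send_rows", "arguments": {"moves": [[[0, 0, 0.001, 0, 0, 0], [0, 0, 0.002, 0, 0, 0], [0, 0, 0.002, 0, 0, 0]]]}}

```text
t: 11.82
eef_pos: [587.2, -44.0, 82.8]
tcp_rot: [3.142, -0.0, -1.361]
ft_force: [-0.4, -0.2, -1.7]
opening: 0.484
```

```bash
python3 -c "
from h import *
st()"
```

```text
t 11.82 [587.2 -44.   82.8] -77.97 F [-0.4 -0.2 -1.7] M [0.07 0.03 0.  ] op 0.484 j6 1.17
```

Request:
{"name": "send_rows", "arguments": {"moves": [[[0, 0, 0.001, 0, 0, 0], [0, 0, 0.001, 0, 0, 0]]]}}

```text
t: 11.98
eef_pos: [587.2, -44.0, 82.5]
tcp_rot: [3.141, -0.0, -1.361]
ft_force: [0.7, -1.2, -0.9]
opening: 0.482
```

Request:
{"name": "send_rows", "arguments": {"moves": [[[0, 0, 0.001, 0, 0, 0], [0, 0, 0.001, 0, 0, 0]]]}}

```text
t: 12.15
eef_pos: [587.3, -44.0, 82.3]
tcp_rot: [-3.142, -0.0, -1.361]
ft_force: [0.4, 1.0, -0.3]
opening: 0.48
```

```bash
python3 -c "
from h import *
st()"
```

```text
t 12.15 [587.3 -44.   82.3] -77.97 F [ 0.4  1.  -0.3] M [ 0.07 -0.03 -0.01] op 0.48 j6 1.17
```

Request:
{"name": "send_rows", "arguments": {"moves": [[[0, 0, 0.001, 0, 0, 0], [0, 0, 0.001, 0, 0, 0], [0, 0, 0.001, 0, 0, 0]]]}}

```text
t: 12.4
eef_pos: [587.3, -44.0, 82.3]
tcp_rot: [-3.141, -0.0, -1.361]
ft_force: [-1.7, 0.7, 5.3]
opening: 0.481
```

```bash
python3 -c "
from h import *
st()"
```

```text
t 12.4 [587.3 -44.   82.3] -77.97 F [-1.7  0.7  5.3] M [0.19 0.31 0.06] op 0.481 j6 1.17
```

Home at the expected height, with about 7 N on the collar. I'll loosen the jaws slightly so only gravity seats the lever.

Request:
{"name": "send_rows", "arguments": {"moves": [[[0, 0, 0, 0, 0, 0], [0, 0, 0, 0, 0, 0], [0, 0, 0, 0, 0, 0], [0, 0, 0, 0, 0, 0], [0, 0, 0, 0, 0, 0]]], "grip": -0.02}}

```text
t: 12.82
eef_pos: [587.2, -44.0, 81.8]
tcp_rot: [3.141, -0.0, -1.361]
ft_force: [0.7, -0.6, -0.4]
opening: 0.512
```

```bash
python3 -c "
from h import *
st()"
```

```text
t 12.82 [587.2 -44.   81.8] -77.97 F [ 0.7 -0.6 -0.4] M [-0.01  0.01  0.02] op 0.512 j6 1.17
```

Request:
{"name": "send_rows", "arguments": {"moves": [[[0, 0, 0, 0, 0, -0.011], [0, 0, 0, 0, 0, -0.022], [0, 0, 0, 0, 0, -0.033], [0, 0, 0, 0, 0, -0.044], [0, 0, 0, 0, 0, -0.056], [0, 0, 0, 0, 0, -0.067], [0, 0, 0, 0, 0, -0.078], [0, 0, 0, 0, 0, -0.089], [0, 0, 0, 0, 0, -0.1], [0, 0, 0, 0, 0, -0.111], [0, 0, 0, 0, 0, -0.122], [0, 0, 0, 0, 0, -0.133]]]}}

```text
t: 13.82
eef_pos: [587.2, -44.0, 81.9]
tcp_rot: [3.142, -0.0, -1.15]
ft_force: [0.2, -0.1, 0.2]
opening: 0.505
```

```bash
python3 -c "
from h import *
st()"
```

```text
t 13.82 [587.2 -44.   81.9] -65.9 F [ 0.2 -0.1  0.2] M [-0.02 -0.01 -0.04] op 0.505 j6 0.96
```

Request:
{"name": "send_rows", "arguments": {"moves": [[[0, 0, 0, 0, 0, -0.011], [0, 0, 0, 0, 0, -0.022], [0, 0, 0, 0, 0, -0.033], [0, 0, 0, 0, 0, -0.044], [0, 0, 0, 0, 0, -0.056], [0, 0, 0, 0, 0, -0.067], [0, 0, 0, 0, 0, -0.078], [0, 0, 0, 0, 0, -0.089], [0, 0, 0, 0, 0, -0.1], [0, 0, 0, 0, 0, -0.111]]]}}

```text
t: 14.65
eef_pos: [587.3, -43.9, 81.9]
tcp_rot: [-3.141, -0.0, -0.976]
ft_force: [0.6, 3.0, -0.1]
opening: 0.513
```

```bash
python3 - <<'E'
from h import *
st()
c=env.read_camera('scene'); im=c['image']
hsv=cv2.cvtColor(im,cv2.COLOR_RGB2HSV); m=((hsv[...,0]<8)|(hsv[...,0]>172))&(hsv[...,1]>140)&(hsv[...,2]>50)
n,l,s,ce=cv2.connectedComponentsWithStats(m.astype(np.uint8))
for i in range(1,n):
    if s[i,4]>8: print(ce[i],s[i,4])
for a in (-168,-150,-140,-130): print(a,proj(c,[587+105*np.cos(np.radians(a)),-44.5+105*np.sin(np.radians(a)),105]))
c=env.read_camera('top'); m2=c['image']
save(np.hstack([im[140:340,150:350],m2[140:340,150:350]]),'k6.png',2)
E
```

```text
t 14.65 [587.3 -43.9  81.9] -55.91 F [ 0.6  3.  -0.1] M [ 0.57 -0.18 -0.1 ] op 0.513 j6 0.79
[ 82.51075269 164.08602151] 186
[290.         232.94444444] 18
-168 [[278.93951522 240.43981758]]
-150 [[287.95065495 229.99616134]]
-140 [[290.97164042 223.54240474]]
-130 [[292.49013192 216.89687115]]
```

View pics/k6.png

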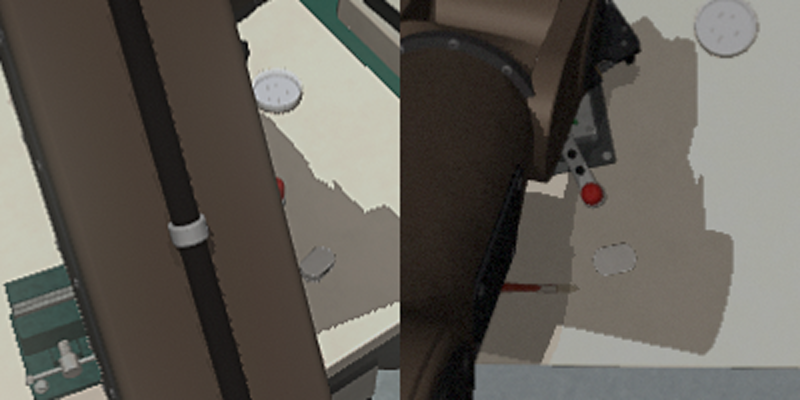

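```bash
cat >> h.py <<'E'
def knob():
    c=env.read_camera('top'); im=c['image']; hsv=cv2.cvtColor(im,cv2.COLOR_RGB2HSV)
    m=((hsv[...,0]<8)|(hsv[...,0]>172))&(hsv[...,1]>140)&(hsv[...,2]>50)
    m[:200]=0;m[270:]=0;m[:,:215]=0;m[:,300:]=0
    n,l,s,ce=cv2.connectedComponentsWithStats(m.astype(np.uint8)); i=1+np.argmax(s[1:,4])
    P=atz(c,ce[i],105); d=P[:2]-[587.3,-44.7]; print('knob',ce[i].round(1),s[i,4],P.round(1),np.hypot(*d).round(1),'ang',np.degrees(np.arctan2(d[1],d[0])).round(1))
E
python3 -c "
from h import *
knob();st()"
```

```text
knob [245.5 236.6] 89 [493.9 -93.5 105. ] 105.4 ang -152.4
t 14.8 [587.2 -43.9  81.9] -55.99 F [ 0.7  3.2 -0.1] M [ 0.48 -0.14 -0.06] op 0.513 j6 0.79
```

Request:
{"name": "send_rows", "arguments": {"moves": [[[0, 0, 0, 0, 0, -0.011], [0, 0, 0, 0, 0, -0.022], [0, 0, 0, 0, 0, -0.033], [0, 0, 0, 0, 0, -0.044], [0, 0, 0, 0, 0, -0.044]]]}}

```text
t: 15.22
eef_pos: [587.2, -44.0, 81.9]
tcp_rot: [3.142, -0.0, -0.907]
ft_force: [0.0, 2.7, -0.2]
opening: 0.51
```

```bash
python3 -c "
from h import *
st();knob()"
```

```text
t 15.22 [587.2 -44.   81.9] -51.95 F [ 0.   2.7 -0.2] M [ 0.41 -0.17 -0.04] op 0.51 j6 0.72
knob [249.  234.6] 85 [497.4 -99.7 105. ] 105.3 ang -148.5
```

Request:
{"name": "send_rows", "arguments": {"moves": [[[0, 0, 0, 0, 0, -0.011], [0, 0, 0, 0, 0, -0.022], [0, 0, 0, 0, 0, -0.033], [0, 0, 0, 0, 0, -0.044], [0, 0, 0, 0, 0, -0.056], [0, 0, 0, 0, 0, -0.067], [0, 0, 0, 0, 0, -0.078], [0, 0, 0, 0, 0, -0.089], [0, 0, 0, 0, 0, -0.089]]]}}

```text
t: 16.02
eef_pos: [587.3, -44.1, 81.9]
tcp_rot: [3.141, -0.0, -0.767]
ft_force: [0.5, 0.7, -0.3]
opening: 0.511
```

```bash
python3 -c "
from h import *
st();knob()"
```

```text
t 16.02 [587.3 -44.1  81.9] -43.95 F [ 0.5  0.7 -0.3] M [ 0.16 -0.08 -0.12] op 0.511 j6 0.58
knob [255.6 230.1] 87 [ 505.8 -111.3  105. ] 105.3 ang -140.7
```

Request:
{"name": "send_rows", "arguments": {"moves": [[[0, 0, 0, 0, 0, -0.008], [0, 0, 0, 0, 0, -0.016], [0, 0, 0, 0, 0, -0.024], [0, 0, 0, 0, 0, -0.032], [0, 0, 0, 0, 0, -0.04], [0, 0, 0, 0, 0, -0.048], [0, 0, 0, 0, 0, -0.056], [0, 0, 0, 0, 0, -0.056]]]}}

```text
t: 16.73
eef_pos: [587.3, -44.0, 81.9]
tcp_rot: [3.142, -0.0, -0.679]
ft_force: [0.8, -0.3, -0.5]
opening: 0.511
```

```bash
python3 -c "
from h import *
st();knob()"
```

```text
t 16.73 [587.3 -44.   81.9] -38.93 F [ 0.8 -0.3 -0.5] M [ 0.02 -0.21 -0.07] op 0.511 j6 0.49
knob [259.3 226.9] 89 [ 511.6 -117.9  105. ] 105.3 ang -135.9
```

Request:
{"name": "send_rows", "arguments": {"moves": [[[0, 0, 0, 0, 0, -0.006], [0, 0, 0, 0, 0, -0.012], [0, 0, 0, 0, 0, -0.018], [0, 0, 0, 0, 0, -0.024], [0, 0, 0, 0, 0, -0.03], [0, 0, 0, 0, 0, -0.036], [0, 0, 0, 0, 0, -0.042], [0, 0, 0, 0, 0, -0.042]]]}}

```text
t: 17.45
eef_pos: [587.3, -44.0, 81.9]
tcp_rot: [3.142, -0.0, -0.614]
ft_force: [0.5, -1.8, -0.3]
opening: 0.512
```

```bash
python3 - <<'E'
from h import *
st();knob()
c=env.read_camera('top'); save(np.clip(c['image']*1.5,0,255).astype(np.uint8),'p7.png',8,(205,170,285,240))
E
```

```text
t 17.45 [587.3 -44.   81.9] -35.17 F [ 0.5 -1.8 -0.3] M [-0.19 -0.29 -0.11] op 0.512 j6 0.43
knob [261.7 224. ] 89 [ 516.9 -122.2  105. ] 104.7 ang -132.3
```

View pics/p7.png

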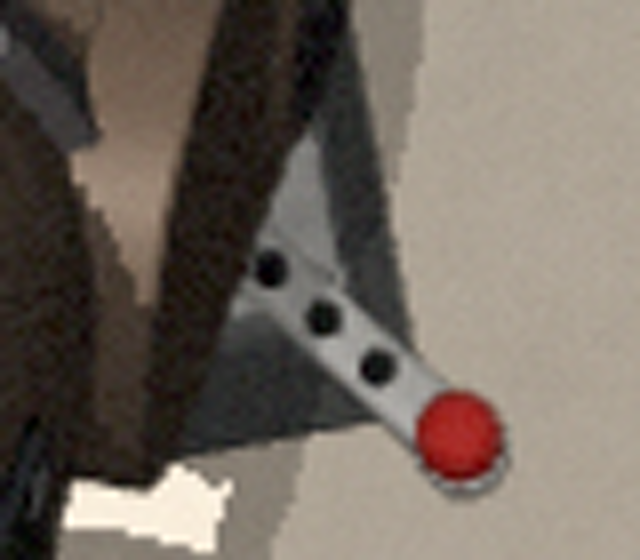

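The arm hides the pointer; the knob, visible at about (262,224), is tracking 1:1. I'll go on in small steps and watch the torque.

Request:
{"name": "send_rows", "arguments": {"moves": [[[0, 0, 0, 0, 0, -0.004], [0, 0, 0, 0, 0, -0.008], [0, 0, 0, 0, 0, -0.012], [0, 0, 0, 0, 0, -0.016], [0, 0, 0, 0, 0, -0.02], [0, 0, 0, 0, 0, -0.02]]]}}

```text
t: 18.05
eef_pos: [587.3, -44.0, 81.9]
tcp_rot: [3.142, -0.0, -0.583]
ft_force: [0.4, -1.5, -1.0]
opening: 0.513
```

```bash
python3 -c "
from h import *
st();knob()"
```

```text
t 18.05 [587.3 -44.   81.9] -33.38 F [ 0.4 -1.5 -1. ] M [-0.32 -0.33 -0.1 ] op 0.513 j6 0.4
knob [263.  222.9] 90 [ 518.9 -124.5  105. ] 105.1 ang -130.6
```

Request:
{"name": "send_rows", "arguments": {"moves": [[[0, 0, 0, 0, 0, -0.004], [0, 0, 0, 0, 0, -0.008], [0, 0, 0, 0, 0, -0.012], [0, 0, 0, 0, 0, -0.016], [0, 0, 0, 0, 0, -0.02], [0, 0, 0, 0, 0, -0.02]]]}}

```text
t: 18.6
eef_pos: [587.3, -44.0, 81.9]
tcp_rot: [3.142, -0.0, -0.551]
ft_force: [2.4, -2.0, -0.5]
opening: 0.512
```

```bash
python3 -c "
from h import *
st();knob()"
```

```text
t 18.6 [587.3 -44.   81.9] -31.58 F [ 2.4 -2.  -0.5] M [-0.36 -0.36 -0.06] op 0.512 j6 0.36
knob [264.3 221.3] 86 [ 521.8 -126.8  105. ] 105.0 ang -128.6
```

Request:
{"name": "send_rows", "arguments": {"moves": [[[0, 0, 0, 0, 0, -0.004], [0, 0, 0, 0, 0, -0.008], [0, 0, 0, 0, 0, -0.012], [0, 0, 0, 0, 0, -0.016], [0, 0, 0, 0, 0, -0.02], [0, 0, 0, 0, 0, -0.02]]]}}

```text
t: 19.15
eef_pos: [587.3, -44.0, 81.9]
tcp_rot: [3.142, -0.0, -0.52]
ft_force: [2.2, -2.4, -1.2]
opening: 0.507
```

```bash
python3 -c "
from h import *
st();knob()"
```

```text
t 19.15 [587.3 -44.   81.9] -29.78 F [ 2.2 -2.4 -1.2] M [-0.46 -0.5  -0.12] op 0.507 j6 0.33
knob [265.3 220. ] 88 [ 524.1 -128.6  105. ] 105.0 ang -127.0
```

Request:
{"name": "send_rows", "arguments": {"moves": [[[0.002, 0, 0, 0, 0, -0.004], [0.002, 0, 0, 0, 0, -0.008], [0.002, 0, 0, 0, 0, -0.012], [0.002, 0, 0, 0, 0, -0.016], [0.002, 0, 0, 0, 0, -0.02], [0.002, 0, 0, 0, 0, -0.02]]]}}

```text
t: 19.7
eef_pos: [587.5, -44.1, 81.9]
tcp_rot: [3.141, 0.001, -0.488]
ft_force: [-1.0, 0.2, 1.5]
opening: 0.512
```

```bash
python3 -c "
from h import *
st();knob()"
```

```text
t 19.7 [587.5 -44.1  81.9] -27.98 F [-1.   0.2  1.5] M [ 0.01  0.11 -0.07] op 0.512 j6 0.3
knob [266.4 218.5] 88 [ 526.9 -130.4  105. ] 104.9 ang -125.2
```

Request:
{"name": "send_rows", "arguments": {"moves": [[[0, 0, 0, 0, 0, -0.004], [0, 0, 0, 0, 0, -0.008], [0, 0, 0, 0, 0, -0.012], [0, 0, 0, 0, 0, -0.016], [0, 0, 0, 0, 0, -0.02], [0, 0, 0, 0, 0, -0.02]]]}}

```text
t: 20.25
eef_pos: [587.6, -44.2, 81.9]
tcp_rot: [3.141, 0.0, -0.457]
ft_force: [-3.7, 0.9, 1.5]
opening: 0.509
```

```bash
python3 -c "
from h import *
st();knob()"
```

```text
t 20.25 [587.6 -44.2  81.9] -26.18 F [-3.7  0.9  1.5] M [ 0.2   0.43 -0.05] op 0.509 j6 0.27
knob [267.6 217.1] 89 [ 529.5 -132.5  105. ] 105.1 ang -123.4
```

Request:
{"name": "send_rows", "arguments": {"moves": [[[-0.001, 0, 0, 0, 0, -0.003], [-0.001, 0, 0, 0, 0, -0.006], [-0.001, 0, 0, 0, 0, -0.009], [-0.001, 0, 0, 0, 0, -0.012], [-0.001, 0, 0, 0, 0, -0.016], [-0.001, 0, 0, 0, 0, -0.016]]]}}

```text
t: 20.8
eef_pos: [587.6, -44.2, 81.9]
tcp_rot: [3.142, -0.0, -0.432]
ft_force: [-0.9, 0.8, 1.0]
opening: 0.511
```

```bash
python3 -c "
from h import *
st();knob()"
```

```text
t 20.8 [587.6 -44.2  81.9] -24.75 F [-0.9  0.8  1. ] M [ 0.01  0.1  -0.11] op 0.511 j6 0.24
knob [268.4 215.8] 88 [ 531.8 -134.   105. ] 105.1 ang -121.9
```

Request:
{"name": "send_rows", "arguments": {"moves": [[[0, 0, 0, 0, 0, -0.003], [0, 0, 0, 0, 0, -0.006], [0, 0, 0, 0, 0, -0.009], [0, 0, 0, 0, 0, -0.012], [0, 0, 0, 0, 0, -0.015], [0, 0, 0, 0, 0, -0.015]]]}}

```text
t: 21.35
eef_pos: [587.6, -44.2, 81.9]
tcp_rot: [3.142, -0.0, -0.408]
ft_force: [0.1, 0.5, -0.5]
opening: 0.506
```

```bash
python3 -c "
from h import *
st();knob()"
```

```text
t 21.35 [587.6 -44.2  81.9] -23.4 F [ 0.1  0.5 -0.5] M [-0.04  0.01 -0.08] op 0.506 j6 0.22
knob [268.9 214.7] 87 [ 533.8 -134.8  105. ] 104.8 ang -120.7
```

Request:
{"name": "send_rows", "arguments": {"moves": [[[0, 0, 0, 0, 0, -0.003], [0, 0, 0, 0, 0, -0.006], [0, 0, 0, 0, 0, -0.009], [0, 0, 0, 0, 0, -0.012], [0, 0, 0, 0, 0, -0.015], [0, 0, 0, 0, 0, -0.015]]]}}

```text
t: 21.9
eef_pos: [587.5, -44.2, 81.9]
tcp_rot: [3.142, -0.0, -0.385]
ft_force: [1.3, -0.1, -0.6]
opening: 0.51
```

```bash
python3 -c "
from h import *
st();knob()"
```

```text
t 21.9 [587.5 -44.2  81.9] -22.05 F [ 1.3 -0.1 -0.6] M [-0.09 -0.09 -0.07] op 0.51 j6 0.2
knob [269.6 213.6] 89 [ 535.9 -136.1  105. ] 104.9 ang -119.4
```

Request:
{"name": "send_rows", "arguments": {"moves": [[[0, 0, 0, 0, 0, -0.003], [0, 0, 0, 0, 0, -0.006], [0, 0, 0, 0, 0, -0.009], [0, 0, 0, 0, 0, -0.012], [0, 0, 0, 0, 0, -0.015], [0, 0, 0, 0, 0, -0.015]]]}}

```text
t: 22.45
eef_pos: [587.5, -44.2, 82.0]
tcp_rot: [3.142, -0.0, -0.361]
ft_force: [0.5, -0.3, -1.0]
opening: 0.509
```

```bash
python3 -c "
from h import *
st();knob()"
```

```text
t 22.45 [587.5 -44.2  82. ] -20.7 F [ 0.5 -0.3 -1. ] M [-0.16 -0.19 -0.04] op 0.509 j6 0.17
knob [270.4 212.4] 88 [ 538.1 -137.5  105. ] 105.0 ang -118.0
```

Request:
{"name": "send_rows", "arguments": {"moves": [[[0, 0, 0, 0, 0, -0.003], [0, 0, 0, 0, 0, -0.006], [0, 0, 0, 0, 0, -0.009], [0, 0, 0, 0, 0, -0.012], [0, 0, 0, 0, 0, -0.015], [0, 0, 0, 0, 0, -0.015]]]}}

```text
t: 23.0
eef_pos: [587.6, -44.2, 81.9]
tcp_rot: [3.142, -0.0, -0.338]
ft_force: [1.8, -0.3, -1.7]
opening: 0.511
```

```bash
python3 -c "
from h import *
st();knob()"
```

```text
t 23.0 [587.6 -44.2  81.9] -19.35 F [ 1.8 -0.3 -1.7] M [-0.18 -0.31 -0.1 ] op 0.511 j6 0.15
knob [270.9 211.1] 89 [ 540.4 -138.3  105. ] 104.7 ang -116.6
```

Request:
{"name": "send_rows", "arguments": {"moves": [[[0, 0, 0, 0, 0, -0.003], [0, 0, 0, 0, 0, -0.006], [0, 0, 0, 0, 0, -0.009], [0, 0, 0, 0, 0, -0.012], [0, 0, 0, 0, 0, -0.015], [0, 0, 0, 0, 0, -0.015]]]}}

```text
t: 23.55
eef_pos: [587.6, -44.2, 81.9]
tcp_rot: [3.142, -0.0, -0.314]
ft_force: [2.5, -0.8, -1.5]
opening: 0.508
```

```bash
python3 -c "
from h import *
st();knob()"
```

```text
t 23.55 [587.6 -44.2  81.9] -18.0 F [ 2.5 -0.8 -1.5] M [-0.23 -0.4  -0.08] op 0.508 j6 0.13
knob [271.5 210. ] 90 [ 542.4 -139.4  105. ] 104.8 ang -115.4
```

Request:
{"name": "send_rows", "arguments": {"moves": [[[0.001, 0, 0, 0, 0, -0.003], [0.001, 0, 0, 0, 0, -0.006], [0.001, 0, 0, 0, 0, -0.009], [0.001, 0, 0, 0, 0, -0.012], [0.001, 0, 0, 0, 0, -0.015], [0.001, 0, 0, 0, 0, -0.015]]]}}

```text
t: 24.1
eef_pos: [587.7, -44.2, 81.9]
tcp_rot: [3.141, 0.0, -0.291]
ft_force: [-0.3, 0.1, 1.2]
opening: 0.512
```

```bash
python3 -c "
from h import *
st();knob()"
```

```text
t 24.1 [587.7 -44.2  81.9] -16.65 F [-0.3  0.1  1.2] M [-0.11 -0.09 -0.09] op 0.512 j6 0.1
knob [272.1 208.8] 90 [ 544.6 -140.5  105. ] 104.9 ang -114.0
```

Request:
{"name": "send_rows", "arguments": {"moves": [[[0, 0, 0, 0, 0, -0.003], [0, 0, 0, 0, 0, -0.006], [0, 0, 0, 0, 0, -0.009], [0, 0, 0, 0, 0, -0.011], [0, 0, 0, 0, 0, -0.011]]]}}

```text
t: 24.57
eef_pos: [587.7, -44.2, 81.9]
tcp_rot: [3.142, 0.0, -0.274]
ft_force: [-1.7, -0.7, -0.2]
opening: 0.511
```

```bash
python3 -c "
from h import *
st();knob()"
```

```text
t 24.57 [587.7 -44.2  81.9] -15.67 F [-1.7 -0.7 -0.2] M [-0.14  0.13 -0.14] op 0.511 j6 0.09
knob [272.5 207.8] 89 [ 546.4 -141.1  105. ] 104.7 ang -113.0
```

Request:
{"name": "send_rows", "arguments": {"moves": [[[0, 0, 0, 0, 0, -0.003], [0, 0, 0, 0, 0, -0.006], [0, 0, 0, 0, 0, -0.009], [0, 0, 0, 0, 0, -0.009]]]}}

```text
t: 24.95
eef_pos: [587.7, -44.2, 81.9]
tcp_rot: [3.142, 0.0, -0.259]
ft_force: [-1.4, -0.2, 1.1]
opening: 0.514
```

```bash
python3 -c "
from h import *
st();knob()"
```

```text
t 24.95 [587.7 -44.2  81.9] -14.86 F [-1.4 -0.2  1.1] M [-0.05  0.16 -0.2 ] op 0.514 j6 0.07
knob [272.7 207.1] 88 [ 547.7 -141.4  105. ] 104.5 ang -112.3
```

Request:
{"name": "send_rows", "arguments": {"moves": [[[0, 0, 0, 0, 0, -0.001], [0, 0, 0, 0, 0, -0.003], [0, 0, 0, 0, 0, -0.003]]]}}

```text
t: 25.25
eef_pos: [587.8, -44.2, 81.9]
tcp_rot: [3.142, 0.0, -0.255]
ft_force: [-1.8, -0.5, 0.5]
opening: 0.507
```

```bash
python3 -c "
from h import *
st();knob();st()"
```

```text
t 25.25 [587.8 -44.2  81.9] -14.6 F [-1.8 -0.5  0.5] M [-0.03  0.22 -0.24] op 0.507 j6 0.07
knob [272.8 207. ] 90 [ 547.9 -141.7  105. ] 104.7 ang -112.1
t 25.3 [587.8 -44.2  81.9] -14.61 F [-1.6 -0.1  0.5] M [-0.01  0.15 -0.2 ] op 0.51 j6 0.07
```

Twisting moment rises to about 0.22 N m while the knob has stopped, so it is at the stop. I'll release and retreat.

Request:
{"name": "send_rows", "arguments": {"moves": [[[0, 0, 0, 0, 0, 0.003], [0, 0, 0, 0, 0, 0.005], [0, 0, 0, 0, 0, 0.005], [0, 0, 0, 0, 0, 0.005], [0, 0, 0, 0, 0, 0.005]]], "grip": -0.3}}

```text
t: 25.72
eef_pos: [587.9, -44.2, 81.9]
tcp_rot: [3.142, -0.0, -0.263]
ft_force: [0.2, 0.7, -0.3]
opening: 0.646
```

Request:
{"name": "send_rows", "arguments": {"moves": [[[0, 0, -0.02, 0, 0, 0], [0, 0, -0.05, 0, 0, 0], [0, 0, -0.1, 0, 0, 0], [0, 0, -0.18, 0, 0, 0], [0, 0, -0.28, 0, 0, 0], [0, 0, -0.38, 0, 0, 0], [0, 0, -0.48, 0, 0, 0], [0, 0, -0.5, 0, 0, 0], [0, 0, -0.5, 0, 0, 0]]]}}

```text
t: 26.47
eef_pos: [588.5, -44.3, 235.0]
tcp_rot: [-3.141, -0.005, -0.263]
ft_force: [0.0, 0.4, -0.5]
opening: 0.651
```

```bash
python3 -c "
from h import *
st();knob();go(400,-300,235,-15)"
```

```text
t 26.47 [588.5 -44.3 235. ] -15.05 F [ 0.   0.4 -0.5] M [-0.   -0.1   0.05] op 0.651 j6 0.08
knob [272.4 208.4] 88 [ 545.4 -141.   105. ] 105.0 ang -113.5
row [-3.83e-01  9.86e-01 -6.80e-03  0.00e+00  0.00e+00 -6.00e-04] n 7.609628292750436
```

Request:
{"name": "send_rows", "arguments": {"moves": [[[-0.38, 0.95, 0, 0, 0, 0], [-0.38, 0.95, 0, 0, 0, 0], [-0.38, 0.95, 0, 0, 0, 0], [-0.38, 0.95, 0, 0, 0, 0], [-0.38, 0.95, 0, 0, 0, 0], [-0.38, 0.95, 0, 0, 0, 0], [-0.38, 0.95, 0, 0, 0, 0], [-0.38, 0.95, 0, 0, 0, 0], [-0.38, 0.95, 0, 0, 0, 0], [-0.38, 0.95, 0, 0, 0, 0]]]}}

```text
t: 27.35
eef_pos: [403.0, -289.9, 230.9]
tcp_rot: [-3.141, 0.002, -0.265]
ft_force: [-0.1, -0.5, 0.4]
opening: 0.649
```

```bash
python3 - <<'E'
from h import *
st();knob()
c=env.read_camera('top'); a=np.clip(c['image'][160:235,190:285]*1.3,0,255).astype(np.uint8); save(a,'f8.png',8)
E
```

```text
t 27.35 [ 403.  -289.9  230.9] -15.18 F [-0.1 -0.5  0.4] M [-0.04 -0.1   0.02] op 0.649 j6 -0.49
knob [272.3 208.3] 87 [ 545.4 -140.9  105. ] 104.9 ang -113.5
```

View pics/f8.png

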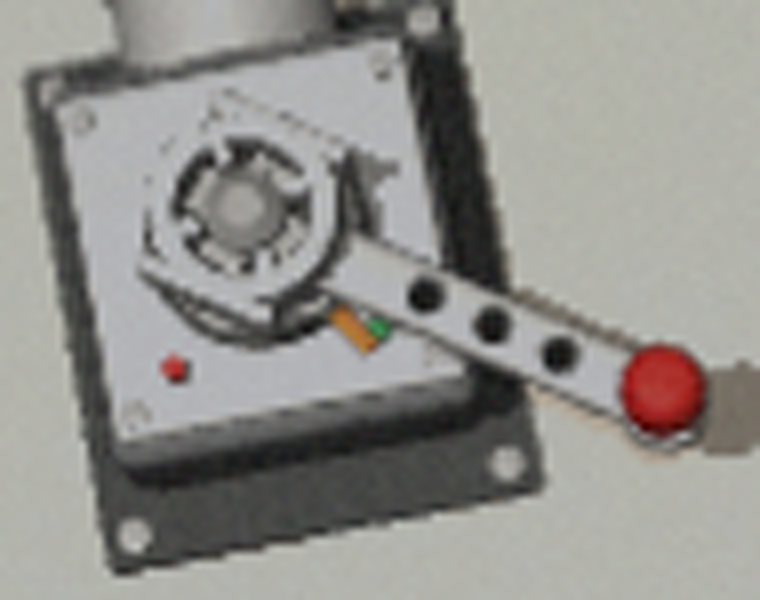

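The lever is seated on the spindle with the pointer beside the green mark. I'll measure the pointer against the symmetric stop angles.

```bash
python3 - <<'E'
from h import *
c=env.read_camera('top'); hsv=cv2.cvtColor(c['image'],cv2.COLOR_RGB2HSV); H,S,V=[hsv[...,i].astype(int) for i in range(3)]
w=np.zeros(H.shape,bool); w[190:215,200:245]=1
def cen(m,z):
    ys,xs=np.nonzero(m&w); P=atz(c,[xs.mean(),ys.mean()],z); return P,len(xs)
for n,m,z in(('orange',(H>8)&(H<22)&(S>110),67),('red',((H<7)|(H>173))&(S>110),61),('green',(H>45)&(H<85)&(S>90),61)):
    P,k=cen(m,z)
    for ax in ([587.3,-45],[587.8,-44.5]): d=P[:2]-ax; print(n,k,P.round(1),np.hypot(*d).round(1),np.degrees(np.arctan2(d[1],d[0])).round(1))
for z in(62,70): 
    P,k=cen((H>8)&(H<22)&(S>110),z); d=P[:2]-[587.3,-45]; print(z,np.degrees(np.arctan2(d[1],d[0])))
# hub circle home height: knob radius consistency
E
```

```text
orange 14 [565.3 -67.5  67. ] 31.4 -134.4
orange 14 [565.3 -67.5  67. ] 32.1 -134.4
red 5 [555.8 -25.8  61. ] 36.9 148.6
red 5 [555.8 -25.8  61. ] 37.1 149.7
green 5 [566.2 -73.2  61. ] 35.2 -126.8
green 5 [566.2 -73.2  61. ] 35.9 -127.0
62 -133.81233748724588
70 -134.6969422238513
```

The pointer is at -134.4° and the open stop should be at about -134.7° (midline of the marks ±0.6 rad), so it is at the stop. Handing in.

```bash
python3 -c "
from h import *
for n in('petri','loupe','brush'):
    print(n,[(np.round(r['xy'],1),round(r['confidence'],2)) for r in env.look_for('top',n)[:2]])
st(); print(env.job_done())"
```

```text
petri [(array([311.9, 151.1]), 0.85), (array([231.3, 194.8]), 0.26)]
loupe [(array([255.3, 268.9]), 0.64)]
brush [(array([198.3, 282.1]), 0.86)]
t 27.65 [ 404.2 -288.9  231.8] -14.96 F [ 0.9 -0.5 -0. ] M [-0.03 -0.13 -0.02] op 0.65 j6 -0.49
the job is handed in; nothing more can be done
None
```

The lever is back on the spindle, fully home on the collar and turned to the open stop. I let go, moved the arm clear and handed the job in at t = 27.7 s (limit 67 s).

- **Meshing:** the spline angle I read from the top picture was right, so the teeth engaged without any searching. Lateral force stayed within a few newtons.
- **Seating:** it went home at the height I predicted, with about 7 N on the collar.
- **Turning:** I turned it anticlockwise with the jaws slightly loose until the twist rose to about 0.22–0.24 N m, roughly 20 N at the teeth. The knob had stopped moving by then.
- **Last checks:**
  - The pointer measured -134.4°. I worked out the open stop at about -134.7° from the red and green marks.
  - The knob angle was the same in two pictures after release.
  - The dish, loupe and brush are within about 3 pixels (6 mm or less) of where they started, about what the detector's own error would give.
- **Not checked:** both cameras were blocked by the arm while the lever was fitted, so that part rests on force and height readings. Forces were only read at the end of each short move, so brief peaks in between were not seen.

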